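# Swivel the bench vise to its marker

## Task

Set the angle of the small swivel-base vise on the workbench: loosen the clamp knob on the lug of its base by turning it anticlockwise (seen from above) to its stop, swing the vise round by its tail until the pointer on its other end lines up with the dark marker on the rim of the base, then turn the knob clockwise until it is tight again. Never swing the vise while the knob is tight, and leave the marker where it is.

Things in the scene. Friction and masses are not known exactly. Their poses are not given: they have to be found in the camera images.
- vise_tail (a point): Middle of the grey tail block of the low vise (70 wide, 79 high): block 30 wide, 34 long, top 76 above the table, point 55 above it. Its x axis is level, from tail over the vertical pivot (125 along +x) to the pointer at the other end; z up. Swings stiffly (about 4 N at the tail) and stays where it is left. Sizes in mm.
- marker (a point): Top of the dark steel marker, a 14 mm wide clip with a nose pointing inwards, stiffly seated on the rim of the vise's round base (radius 105, 14 high). The point is 26 mm above the table, 105 mm from the pivot. Its x axis points from the pivot outwards through the marker, z up: the vise is set when the x axes of marker and vise_tail agree.
- clamp_grip (a point): Grip point of the clamp knob, a black bar knob on a vertical axis, on the lug at the side of the vise's base, 140 mm from the pivot. Bar 46 mm long, 14 wide, 34 high, top 79 above the table; the point is on the axis, 64 mm above the table, x axis along the bar, z up. A like knob on a separate aluminium rail stop, further to the robot's left, is not part of the job.
- clamp (a joint): Angle of the clamp knob in rad: 0 fully tight, growing anticlockwise (seen from above) to 1.4 at its loose stop; it counts as loose from 0.8 on. Turning it takes about 0.15 N m and it stays where it is left.
- vise (a joint): Angle of the vise about its vertical pivot, rad, growing anticlockwise seen from above, 0 with the vise square to its base (tail, pivot and knob at a right angle). It starts at -0.5 to -0.1 and reaches the marker at 0.35 to 0.6. The robot is strong enough to force it against the tight clamp, which scores the base: swing it only with the clamp loose.

How it is judged:
By the outcome, as a careful person would: the job done as asked, in the order asked, and still so for the second after the job is handed in, with the robot touching nothing.
It also fails if it takes over 58 s, if anything falls off the work surface, if the arm or the gripper's body presses on something with over 40 N, if the wrist force passes 120 N, or if a joint passes its speed limit or range.

## Robot

A 7-joint arm with a two-finger parallel gripper is mounted at the origin on the work surface. World frame = base frame: x ahead of the robot, y to its left, z up, the work surface at z = 0. Lengths are in m, angles in degrees, forces in N, time in s.
With the tool pointing down it reaches from about 0.35 to 0.9 m from the base axis. Payload 8.1 kg.
Tool frame: the origin (TCP) lies on the mounting face of the last link; the fingertips stand 173 mm ahead of it and the grasp point (between the pads) lies 155 mm ahead of it; y points along the fingers, x is the direction in which the jaws open and shut, and the axes are right-handed (so a half turn about y gives the same grasp; the last joint's range is limited). The gripper opens to 85 mm and grips with 20 to 120 N. Pads are 22 mm wide; open, the fingers measure 114 mm over their backs; the gripper's body (76 mm by 85 mm) begins 54 mm behind the grasp point. The pads swing forward as they close: fully open they stand 13 mm farther back than shut.
Start: joints at [70.898, 24.895, 1.432, 90.138, -0.665, 64.973, -4.303], TCP at [0.143, -0.608, 0.405] pointing down, gripper open.
Joint ranges: [-149.89, 149.89], [-25.12, 119.58], [-72.63, 75.52], [4.76, 147.25], [-75.54, 255.54], [6.69, 114.76], [-157.13, 157.13]. Speed limits (degrees/s): [127.2, 127.2, 172.46, 172.46, 180, 180, 180].

## Interface

Orientations are given as a 3x3 rotation matrix whose columns are the frame's x, y, z axes.
In Python, from plant import read_state, vision, ctrl gives the robot as it stands. The module is installed in compiled form; this text tells all that it offers.
- The arm moves only by the tool arm_command, never from a script. Its argument "rows" is text: rows parted by semicolons, each of 4 numbers parted by spaces: the shift along the world's x, y, z in m, then the turn about the world's z in degrees. In form: tx ty tz roll; .... A call has exactly 8 rows; each row shifts and turns the commanded pose from where the row before left it; what a row does not reach is not made up. A row lasts 1/12 s, in which the tool goes at most 41.7 mm and 7.16 degrees, less where a joint would pass 70% of its speed; a pose out of reach is approached as far as the arm can. A call with a gripper value outside its range is refused whole. "grip" is the closure, from 0 (fully open) to 1 (shut), set as the call begins (left out, the last holds). The fingers move at their own pace and stop on an object; "grip_force" is the grip in N (left out, the last holds). Time passes only in rows, so rows that do not move let the fingers close, or fill a call up. It gives the time, the measured TCP pose, the force and the opening at its end, in the units of the state.
- read_state(): the state, without advancing time (a new reading comes with each control period).
- vision.grab_frame(name): name is "side" or "top" or "wrist"; returns a dict with "img" (480x640x3 uint8, red, green, blue), "z_map" (480x640 float32, m along the optical axis (not along the pixel's ray), 0 where there is no reading), "intrinsics" (3x3 intrinsics, pixels), "D" ([k1, k2, p1, p2, k3] as OpenCV has them; the pictures are not rectified), "rvec" (rotation vector, rad) and "tvec" (3), from world to camera coordinates, as OpenCV has them; the wrist camera has in their place "T_tool_cam" (4x4, takes a point from camera to tool coordinates, whose origin is the TCP and whose axes are the tool frame's). Camera axes: x right, y down, z forward; pixel columns grow to the right and rows downward; lengths in m; the calibration is good to about 2 mm. A picture is of the moment at which its call begins: read the wrist's pose just before it.
- ctrl.close_job(): hands the job in, once; it reports no verdict.
The state is a dict: "time_s": time; "qpos": joint angles; "joint_vel": joint speeds; "joint_torque": joint torques, N m; "eef_pos": TCP position; "orientation": TCP orientation; "ft_force": force on the tool from outside, world axes, zero at the start; "wrist_torque": the same for the moment, N m; "grip_width": opening from 0.0 (shut) to 1.0 (fully open).
Only numpy, scipy, OpenCV 4.12 (cv2) and the standard library are available. Lean on these libraries where they do the work, as an engineer would, in place of code of your own. Each camera call takes 0.05 s, during which the arm holds its last target. There are 200 camera calls.

## Working session

There is one attempt and no reset: what is moved stays moved. The work goes in short steps, Python scripts to look and compute and a tool call to move; the robot and the scene stay as the last step left them, time stands still between calls to the robot, and variables do not carry over. Pictures are saved under pics/ and viewed, about 8 in all and at most 12, crops included, and the job is handed in when it is done.

Besides the shell and the picture viewer there is one more tool, called after "Emit:" as name(argument=value, ...) on one line, values as JSON. arm_command: Moves the arm, as the interface text tells. Its arguments: {"type":"object","properties":{"rows":{"type":"string"},"grip":{"type":"number"},"grip_force":{"type":"number"}},"required":["rows"]}

```bash
mkdir -p pics; cat > h.py <<'E'
import numpy as np, cv2
from plant import read_state, vision, ctrl
def grab(n):
    s=read_state(); f=vision.grab_frame(n)
    if n=="wrist":
        T=np.eye(4);T[:3,:3]=np.array(s["orientation"]).reshape(3,3);T[:3,3]=s["eef_pos"]
        f["Twc"]=T@np.array(f["T_tool_cam"])
    else:
        R,_=cv2.Rodrigues(np.array(f["rvec"],float));T=np.eye(4);T[:3,:3]=R.T
        T[:3,3]=-R.T@np.array(f["tvec"],float).ravel();f["Twc"]=T
    return f
def rays(f,px):
    p=cv2.undistortPoints(np.array(px,float).reshape(-1,1,2),np.array(f["intrinsics"],float),np.array(f["D"],float)).reshape(-1,2)
    return np.c_[p,np.ones(len(p))]
def onplane(f,px,z):
    d=rays(f,px)@f["Twc"][:3,:3].T;o=f["Twc"][:3,3]
    return o+d*((z-o[2])/d[:,2])[:,None]
def cloud(f):
    v,u=np.mgrid[:480,:640];px=np.c_[u.ravel(),v.ravel()]
    z=f["z_map"].ravel();P=(rays(f,px)*z[:,None])@f["Twc"][:3,:3].T+f["Twc"][:3,3]
    P[z==0]=np.nan
    return P.reshape(480,640,3)
def save(n,img): cv2.imwrite("pics/"+n,img[...,::-1])
E
python3 - <<'E'
from h import *
a=grab("top");b=grab("side")
save("a.png",np.vstack([a["img"]]));save("b.png",b["img"])
s=read_state();print(s)
for f in(a,b):print(f["Twc"].round(3))
np.savez("top.npz",**{k:np.array(v) for k,v in a.items()});np.savez("side.npz",**{k:np.array(v) for k,v in b.items()})
E
```

```text
{'time_s': 0.1, 'qpos': array([70.89884958, 24.93280596,  1.43078855, 90.18348082, -0.66388165,
       64.97409315, -4.30289058]), 'joint_vel': array([-0.03353038, -0.06494183,  0.04233231, -0.18540021,  0.03378442,
        0.03462244, -0.02061301]), 'joint_torque': array([ 3.49238129e-03, -6.71757102e+01,  1.02807831e+00, -3.16906106e+01,
        1.57431053e-02,  7.15192087e-03, -3.28177839e-05]), 'eef_pos': array([ 0.14288136, -0.60823625,  0.40400325]), 'orientation': array([[ 2.28674316e-01, -4.63767076e-04,  9.73502872e-01],
       [-9.73501939e-01,  1.35554170e-03,  2.28674742e-01],
       [-1.42567555e-03, -9.99998974e-01, -1.41500577e-04]]), 'ft_force': array([ 0.69565701, -0.16396765,  0.67888947]), 'wrist_torque': array([-0.01581081,  0.02352152,  0.00853541]), 'grip_width': 1.0014188568756968}
[[ 0.015 -0.996  0.091  0.537]
 [-0.999 -0.017 -0.028  0.031]
 [ 0.03  -0.091 -0.995  0.731]
 [ 0.     0.     0.     1.   ]]
[[ 0.979 -0.156  0.129  0.518]
 [-0.202 -0.688  0.697 -0.423]
 [-0.02  -0.708 -0.706  0.541]
 [ 0.     0.     0.     1.   ]]
```

View pics/a.png

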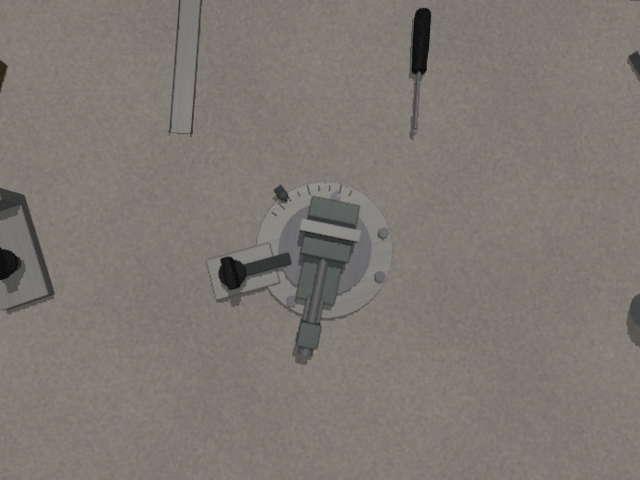

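View pics/b.png

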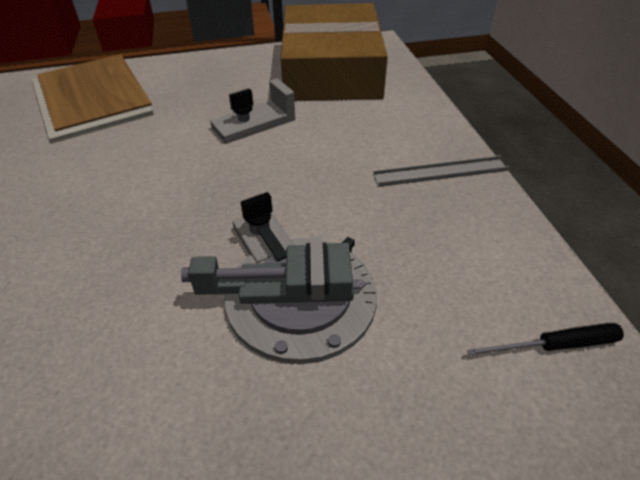

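Top view: base centre is near (325,250), tail (309,336), marker (281,193), job's knob (232,273). The knob at the left edge (5,265) is the decoy. Now measuring from the depth cloud.

```bash
python3 - <<'E'
from h import *
f=dict(np.load("top.npz"));C=cloud(f);im=f["img"].astype(int);v,u=np.mgrid[:480,:640]
print("table z",np.nanmedian(C[400:470,100:500,2]), "base ring z",np.nanmedian(C[225:235,375:385,2]))
win=lambda a,b,c,d:(u>=a)&(u<b)&(v>=c)&(v<d)
k=win(205,265,240,300)&(C[...,2]>.045)
# base rim: bright ring outer edge at z=.014
P=C[k];print("knob cloud",k.sum(),P.mean(0),P[:,2].max())
kk=win(205,262,245,300)&(im.max(2)<45)&(C[...,2]>.068)
for m,z,n in((kk,.079,"knobtop"),(win(290,330,318,350)&(C[...,2]>.068),.076,"tail"),(win(270,292,182,204)&(C[...,2]>.019),.026,"marker")):
    px=np.c_[u[m],v[m]]
    if len(px)<5: print(n,len(px));continue
    Q=onplane(f,px,z); r=cv2.minAreaRect((Q[:,:2]*1000).astype(np.float32))
    print(n,len(px),"mean",Q.mean(0).round(4),"rect",r,"z med",np.nanmedian(C[m][:,2]))
# base disc circle by depth: points with z between .008 and .02 
m=win(250,400,175,325)&(C[...,2]>.007)&(C[...,2]<.02)
cs,_=cv2.findContours(m.astype(np.uint8),cv2.RETR_EXTERNAL,cv2.CHAIN_APPROX_NONE)
c=max(cs,key=cv2.contourArea).reshape(-1,2);Q=onplane(f,c,.014)[:,:2]
from scipy.optimize import least_squares
s=least_squares(lambda p:np.hypot(*(Q-p[:2]).T)-p[2],[.5,.02,.105],loss="soft_l1",f_scale=.001);print("base",s.x)
w=grab("wrist");print(w["Twc"].round(3))
big=cv2.resize(f["img"][170:370,190:410],None,fx=2.7,fy=2.7,interpolation=cv2.INTER_CUBIC)
save("c.png",np.clip(big*1.6,0,255).astype(np.uint8))
E
```

```text
table z 0.0003713436076488996 base ring z 0.015504628060125702
knob cloud 676 [0.53986014 0.12965003 0.06535267] 0.08236942973396955
knobtop 341 mean [0.5396 0.1308 0.079 ] rect ((539.7326049804688, 131.09339904785156), (44.42844009399414, 14.853638648986816), 16.60572052001953) z med 0.0790382070969089
tail 546 mean [0.4562 0.0208 0.076 ] rect ((455.7409973144531, 20.92173957824707), (29.546253204345703, 35.263465881347656), 79.53207397460938) z med 0.07619967785675114
marker 139 mean [0.6611 0.0649 0.026 ] rect ((660.3509521484375, 64.28265380859375), (24.34063720703125, 14.220682144165039), 38.48897171020508) z med 0.026537499387101038
base [ 0.57785864 -0.00380169  0.10046093]
[[ 0.229 -0.924 -0.307  0.221]
 [-0.973 -0.218 -0.072 -0.589]
 [-0.001  0.315 -0.949  0.373]
 [ 0.     0.     0.     1.   ]]
```

View pics/c.png

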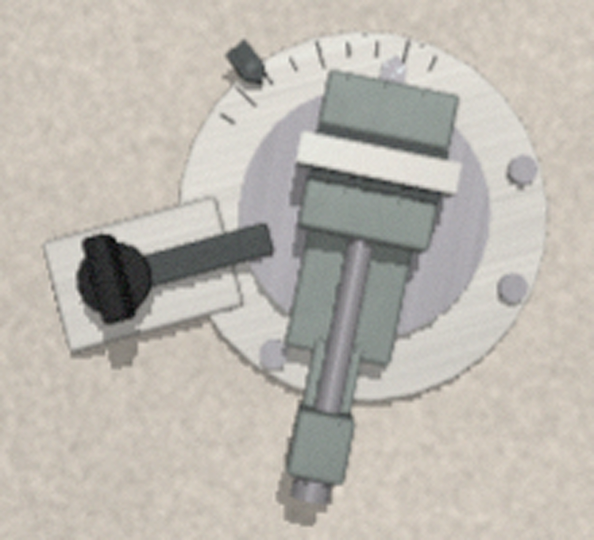

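Heights and distances agree with the text: pivot (0.578,-0.004) is 125 mm from the tail, 140 from the knob and 107 from the marker. The vise axis is at about -11.3° and the marker at about 39°. The knob is at (0.540,0.131), with its bar at 16.6°. Moving over the knob.

Emit:
arm_command(rows="0.0165 0.031 0 0;0.0165 0.031 0 0;0.0165 0.031 0 0;0.0165 0.031 0 0;0.0165 0.031 0 0;0.0165 0.031 0 0;0.0165 0.031 0 0;0.0165 0.031 0 0", grip=0)

```text
time_s: 0.82
eef_pos: [0.2753, -0.3587, 0.4047]
orientation: [[0.229, -0.0, 0.974], [-0.974, -0.0, 0.229], [0.0, -1.0, -0.0]]
ft_force: [1.2, -1.1, -0.1]
grip_width: 1.001
```

Emit:
arm_command(rows="0.0165 0.031 0 0;0.0165 0.031 0 0;0.0165 0.031 0 0;0.0165 0.031 0 0;0.0165 0.031 0 0;0.0165 0.031 0 0;0.0165 0.031 0 0;0.0165 0.031 0 0")

```text
time_s: 1.48
eef_pos: [0.4072, -0.1108, 0.4048]
orientation: [[0.229, 0.0, 0.974], [-0.974, -0.0, 0.229], [0.0, -1.0, 0.0]]
ft_force: [0.3, 0.2, 0.5]
grip_width: 0.999
```

Emit:
arm_command(rows="0.0165 0.031 -0.01 0;0.0165 0.031 -0.01 0;0.0165 0.031 -0.01 0;0.0165 0.031 -0.01 0;0.0165 0.031 -0.01 0;0.0165 0.031 -0.01 0;0.0165 0.031 -0.01 3.4;0 0 0 0")

```text
time_s: 2.15
eef_pos: [0.5237, 0.111, 0.3331]
orientation: [[0.296, -0.001, 0.955], [-0.955, 0.004, 0.296], [-0.004, -1.0, 0.001]]
ft_force: [-0.3, 0.1, 0.2]
grip_width: 0.999
```

```bash
cat >> h.py <<'E'
def knob(f,near=(.54,.131),r=.05,zt=.079):
    C=cloud(f);m=(np.hypot(C[...,0]-near[0],C[...,1]-near[1])<r)&(C[...,2]>zt-.009)&(C[...,2]<zt+.008)&(f["img"].max(2)<70)
    v,u=np.nonzero(m)
    if len(u)<20: return len(u)
    Q=onplane(f,np.c_[u,v],zt);mu=Q[:,:2].mean(0);w,V=np.linalg.eigh(np.cov(Q[:,:2].T));a=V[:,1]
    return len(u),mu.round(4),cv2.minAreaRect((Q[:,:2]*1000).astype(np.float32)),"pca deg",np.degrees(np.arctan2(a[1],a[0])).round(1)%180
E
python3 - <<'E'
from h import *
f=grab("wrist");print(knob(f));save("w1.png",f["img"])
E
```

```text
(1231, array([0.542 , 0.1318]), ((541.5182495117188, 131.65545654296875), (44.94253921508789, 13.880742073059082), 16.77617073059082), 'pca deg', np.float64(16.400000000000006))
```

View pics/w1.png

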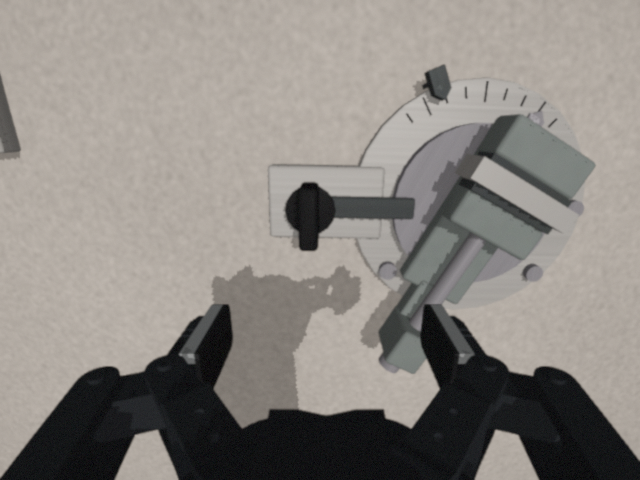

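Wrist view: the knob is at (310,210), its bar runs straight across the jaw direction, and the strap runs under the right finger. Checking strap height.

```bash
python3 - <<'E'
from h import *
f=dict(np.load("top.npz"));C=cloud(f)
for s in (.02,.03,.04,.05,.06):
    p=np.array([.5405,.131])+s*np.array([.27,-.963]);m=np.hypot(C[...,0]-p[0],C[...,1]-p[1])<.005;print(s,np.nanmax(C[m][:,2]),np.nanmedian(C[m][:,2]))
E
```

```text
0.02 0.04994919064736081 0.03504931088006297
0.03 0.03720314547370984 0.03416762247668348
0.04 0.03671765538126337 0.03484071484225143
0.05 0.03599483161432304 0.03444741278448521
0.06 0.037096792273370816 0.03442441790816558
```

Emit:
arm_command(rows="0.009 0.01 -0.015 0;0.008 0.01 -0.015 0;0 0 -0.015 0;0 0 -0.015 0;0 0 -0.01 0;0 0 0 0;0 0 0 0;0 0 0 0")

```text
time_s: 2.87
eef_pos: [0.5397, 0.1243, 0.2655]
orientation: [[0.285, 0.001, 0.958], [-0.958, 0.0, 0.285], [0.0, -1.0, 0.001]]
ft_force: [-0.0, -0.1, -0.1]
grip_width: 1.002
```

Emit:
arm_command(rows="0.001 0.0035 -0.011 0;0 0.0035 -0.011 0;0 0 -0.011 0;0 0 -0.011 0;0 0 0 0;0 0 0 0;0 0 0 0;0 0 0 0")

```text
time_s: 3.53
eef_pos: [0.5407, 0.1316, 0.2211]
orientation: [[0.286, 0.001, 0.958], [-0.958, 0.0, 0.286], [0.0, -1.0, 0.001]]
ft_force: [0.3, 0.1, -0.9]
grip_width: 1.002
```

Emit:
arm_command(rows="0 0 0 0;0 0 0 0;0 0 0 0;0 0 0 0;0 0 0 0;0 0 0 0;0 0 0 0;0 0 0 0", grip=1, grip_force=60)

```text
time_s: 4.2
eef_pos: [0.5412, 0.1315, 0.2219]
orientation: [[0.286, 0.002, 0.958], [-0.958, -0.0, 0.286], [0.001, -1.0, 0.002]]
ft_force: [-0.4, -2.1, 10.4]
grip_width: 0.159
```

```bash
python3 - <<'E'
from h import *
s=read_state();print(s["ft_force"],s["wrist_torque"],s["grip_width"],s["eef_pos"],s["time_s"])
E
```

```text
[-0.41962925 -2.06629986 10.43307704] [-0.36732278  0.17258004  0.06094447] 0.15902649120593382 [0.54117102 0.13150459 0.22192366] 4.2
```

Emit:
arm_command(rows="0 0 0.001 5;0 0 0.001 6;0 0 0 6;0 0 0 6;0 0 0 6;0 0 0 6;0 0 0 6;0 0 0 0")

```text
time_s: 4.87
eef_pos: [0.5407, 0.132, 0.2221]
orientation: [[0.848, 0.0, 0.53], [-0.53, 0.002, 0.848], [-0.001, -1.0, 0.002]]
ft_force: [2.6, 3.3, -9.8]
grip_width: 0.155
```

```bash
python3 - <<'E'
from h import *
s=read_state();print(s["ft_force"],s["wrist_torque"],s["grip_width"],s["eef_pos"],s["time_s"],s["qpos"])
E
```

```text
[ 2.59604451  3.32241591 -9.79261674] [ 0.82264033 -0.80312774  0.14846574] 0.1552641542765082 [0.54073983 0.13198872 0.22213884] 4.8667 [  4.8522487   35.62953992 -34.04799513 108.34271722  27.67438182
  44.35903673 -76.44809525]
```

Emit:
arm_command(rows="0 0 -0.001 6;0 0 0 6;0 0 0 6;0 0 0 6;0 0 0 6;0 0 0 6;0 0 0 2;0 0 0 0")

```text
time_s: 5.53
eef_pos: [0.54, 0.1323, 0.222]
orientation: [[0.995, -0.001, -0.101], [0.101, 0.001, 0.995], [-0.0, -1.0, 0.001]]
ft_force: [-3.7, 1.9, 5.1]
grip_width: 0.153
```

```bash
python3 - <<'E'
from h import *
s=read_state();print(s["ft_force"],s["wrist_torque"],s["grip_width"],s["eef_pos"],s["time_s"],s["qpos"])
E
```

```text
[-3.67714074  1.90847141  5.06023035] [0.5009172  0.73200981 0.13414637] 0.1525075447817062 [0.53998825 0.13228747 0.22203747] 5.5333 [ 10.88975861  38.53412392 -43.53547683 107.91358825  35.23620935
  47.87270375 -45.31038995]
```

Emit:
arm_command(rows="0 0 0 1;0 0 0 1;0 0 0 1;0 0 0 1;0 0 0 0;0 0 0 0;0 0 0 0;0 0 0 0")

```text
time_s: 6.2
eef_pos: [0.5401, 0.1319, 0.222]
orientation: [[0.986, -0.001, -0.165], [0.165, 0.001, 0.986], [-0.001, -1.0, 0.001]]
ft_force: [-5.2, 2.9, 6.4]
grip_width: 0.152
```

```bash
python3 - <<'E'
from h import *
s=read_state();print(s["ft_force"],s["wrist_torque"],s["grip_width"],s["eef_pos"],s["time_s"],s["orientation"][:2,0])
E
```

```text
[-5.16165259  2.85175563  6.42796825] [ 0.53354303  0.99090294 -1.25084246] 0.15160147812975333 [0.54013125 0.13189872 0.22201895] 6.2 [0.98621667 0.16545802]
```

The wrist torque flipped to -1.25 N m, so the stop is reached and the knob is loose. Release, lift and go to the tail.

Emit:
arm_command(rows="0 0 0 -1;0 0 0 -1;0 0 0 0;0 0 0 0;0 0 0 0;0 0 0.01 0;0 0 0.03 0;0 0 0.03 0", grip=0)

```text
time_s: 6.87
eef_pos: [0.5399, 0.1314, 0.2922]
orientation: [[0.991, -0.003, -0.133], [0.133, -0.0, 0.991], [-0.003, -1.0, 0.0]]
ft_force: [1.4, -1.2, 0.2]
grip_width: 1.001
```

Emit:
arm_command(rows="-0.01 -0.01 0.03 -6;-0.01 -0.013 0 -6;-0.01 -0.013 0 -6;-0.01 -0.013 0 -6;-0.01 -0.013 0 -6;-0.01 -0.013 0 -6;-0.01 -0.013 0 -6;-0.01 -0.013 0 -6")

```text
time_s: 7.53
eef_pos: [0.4599, 0.0302, 0.3225]
orientation: [[0.759, 0.001, 0.651], [-0.651, 0.0, 0.759], [0.001, -1.0, 0.0]]
ft_force: [-0.3, -0.5, -0.6]
grip_width: 0.998
```

Emit:
arm_command(rows="0 -0.01 0 -6;0 0 0 -6;0 0 0 -6;0 0 0 -6;0 0 0 -6;0 0 0 -6;0 0 0 -6;0 0 0 -6")

```text
time_s: 8.2
eef_pos: [0.4604, 0.0208, 0.3224]
orientation: [[0.024, 0.001, 1.0], [-1.0, 0.0, 0.024], [-0.0, -1.0, 0.001]]
ft_force: [0.3, 0.1, -0.1]
grip_width: 1.002
```

Emit:
arm_command(rows="0 0 0 -6;0 0 0 -7;0 0 0 0;0 0 0 0;0 0 0 0;0 0 0 0;0 0 0 0;0 0 0 0")

```text
time_s: 8.87
eef_pos: [0.4604, 0.0205, 0.3217]
orientation: [[-0.196, -0.0, 0.981], [-0.981, 0.0, -0.196], [-0.0, -1.0, -0.0]]
ft_force: [-0.1, -0.9, -0.4]
grip_width: 1.0
```

```bash
python3 - <<'E'
from h import *
s=read_state();print(s["qpos"],s["grip_width"],s["eef_pos"],np.degrees(np.arctan2(s["orientation"][1,0],s["orientation"][0,0])))
t=grab("top");f=grab("wrist");print(knob(f),knob(t));save("w2.png",f["img"])
for g in(f,t):
    C=cloud(g);m=(np.hypot(C[...,0]-.4557,C[...,1]-.0209)<.035)&(abs(C[...,2]-.076)<.006);v,u=np.nonzero(m);print(len(u))
    if len(u)>20: print(cv2.minAreaRect((onplane(g,np.c_[u,v],.076)[:,:2]*1000).astype(np.float32)))
E
```

```text
[  12.40628569   17.78520708  -26.46197331  116.54459706   10.56215806
   47.92260253 -121.39956009] 1.0004001765279777 [0.46044552 0.02049321 0.32174622] -101.3237934029818
(1510, array([0.5394, 0.1274]), ((539.4802856445312, 127.84315490722656), (13.679649353027344, 48.31949996948242), 5.999332904815674), 'pca deg', np.float64(96.2)) (329, array([0.5395, 0.1305]), ((539.4805297851562, 130.67689514160156), (13.894784927368164, 44.3360710144043), 6.506959915161133), 'pca deg', np.float64(96.0))
1951
((457.76873779296875, 19.59429168701172), (29.48227882385254, 34.14007568359375), 79.33312225341797)
0
```

View pics/w2.png

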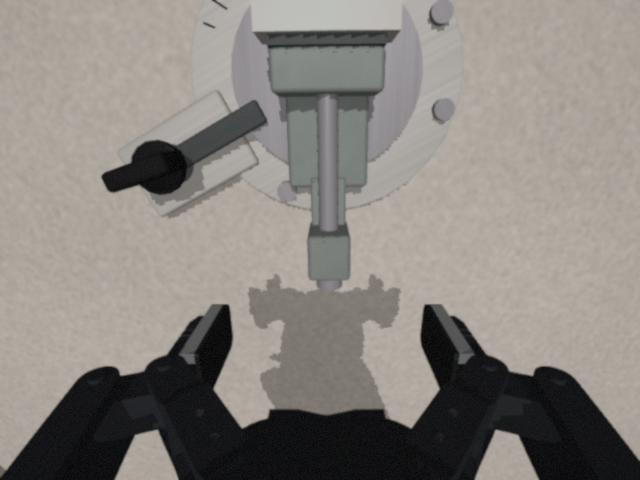

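Wrist view: the knob bar is now turned (pca 96.2°, so 80° of turn). The vise has not moved, and the tail (328,255) is centred between the fingers. Descending.

Emit:
arm_command(rows="-0.0035 0 -0.02 0;0 0 -0.02 0;0 0 -0.02 0;0 0 -0.02 0;0 0 -0.02 0;0 0 -0.012 0;0 0 0 0;0 0 0 0")

```text
time_s: 9.63
eef_pos: [0.4568, 0.0207, 0.2095]
orientation: [[-0.197, -0.001, 0.98], [-0.98, -0.0, -0.197], [0.0, -1.0, -0.001]]
ft_force: [-0.4, 0.5, 0.8]
grip_width: 0.999
```

Emit:
arm_command(rows="0 0 0 0;0 0 0 0;0 0 0 0;0 0 0 0;0 0 0 0;0 0 0 0;0 0 0 0;0 0 0 0", grip=1, grip_force=50)

```text
time_s: 10.3
eef_pos: [0.4571, 0.0205, 0.2104]
orientation: [[-0.197, 0.001, 0.98], [-0.98, -0.0, -0.197], [0.0, -1.0, 0.001]]
ft_force: [-1.5, -0.6, 7.0]
grip_width: 0.344
```

```bash
python3 - <<'E'
from h import *
s=read_state();print(s["grip_width"],s["eef_pos"],s["ft_force"],s["wrist_torque"])
P=np.array([.578,-.004]);e=s["eef_pos"][:2];
th=np.arctan2(*(P-e)[::-1]);print(np.degrees(th),np.hypot(*(P-e)))
step=np.radians(3)
a=th+step*np.arange(18);Q=P-.125*np.c_[np.cos(a),np.sin(a)];print(np.diff(Q,axis=0).round(4).tolist())
E
```

```text
0.34396356243801324 [0.4570917  0.02046544 0.21036837] [-1.4833907  -0.58525046  6.97768206] [-0.16858861  0.2805903   0.06786118]
-11.439180754101196 0.12335872172789367
[[-0.0011, -0.0064], [-0.0008, -0.0065], [-0.0004, -0.0065], [-0.0001, -0.0065], [0.0002, -0.0065], [0.0006, -0.0065], [0.0009, -0.0065], [0.0013, -0.0064], [0.0016, -0.0063], [0.0019, -0.0063], [0.0022, -0.0061], [0.0026, -0.006], [0.0029, -0.0059], [0.0032, -0.0057], [0.0035, -0.0055], [0.0038, -0.0054], [0.004, -0.0052]]
```

Emit:
arm_command(rows="-0.0011 -0.0064 0 3;-0.0008 -0.0065 0 3;-0.0004 -0.0065 0 3;-0.0001 -0.0065 0 3;0.0002 -0.0065 0 3;0.0006 -0.0065 0 3;0.0009 -0.0065 0 3;0 0 0 0")

```text
time_s: 10.97
eef_pos: [0.4567, -0.0256, 0.2104]
orientation: [[0.17, 0.001, 0.985], [-0.985, -0.0, 0.17], [0.001, -1.0, 0.001]]
ft_force: [-0.1, 1.2, 6.6]
grip_width: 0.35
```

Emit:
arm_command(rows="0.0013 -0.0064 0 3;0.0016 -0.0063 0 3;0.0019 -0.0063 0 3;0.0022 -0.0061 0 3;0.0026 -0.006 0 3;0.0029 -0.0059 0 3;0.0032 -0.0057 0 3;0 0 0 0")

```text
time_s: 11.63
eef_pos: [0.4727, -0.068, 0.2104]
orientation: [[0.512, 0.002, 0.859], [-0.859, -0.0, 0.512], [0.001, -1.0, 0.001]]
ft_force: [-0.7, 1.5, 7.5]
grip_width: 0.345
```

```bash
python3 - <<'E'
from h import *
s=read_state();print(s["grip_width"],s["eef_pos"],s["ft_force"],s["wrist_torque"],np.degrees(np.arctan2(s["orientation"][1,0],s["orientation"][0,0])))
f=grab("top");print(knob(f));C=cloud(f)
save("t2.png",cv2.resize(f["img"][150:370,190:410],None,fx=2.7,fy=2.7,interpolation=cv2.INTER_CUBIC))
w=grab("wrist");save("w3.png",w["img"])
E
```

```text
0.34518348841564506 [ 0.472738   -0.06804022  0.21038877] [-0.72889024  1.53258692  7.47340623] [0.35118169 0.38984112 0.68430792] -59.187132367851355
(329, array([0.5395, 0.1305]), ((539.4871215820312, 130.61929321289062), (13.894784927368164, 44.451988220214844), 6.506959915161133), 'pca deg', np.float64(96.2))
```

View pics/w3.png

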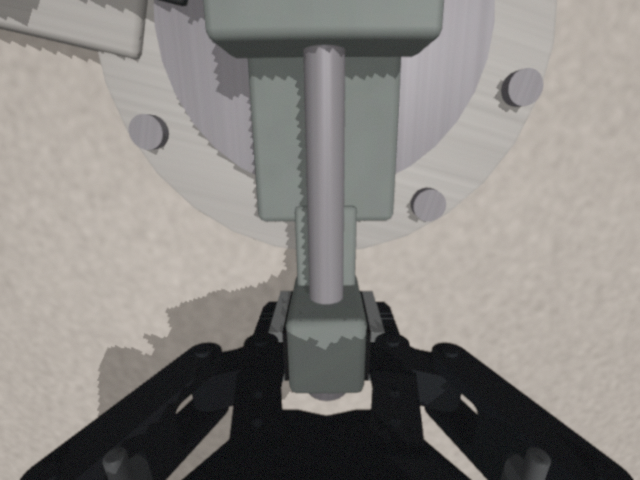

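Wrist view: the tail is held squarely between the pads. Gripper turn and chord give r = 125 mm, and the vise is at about 31°. Continue about 8° more, then measure.

Emit:
arm_command(rows="0.0035 -0.0055 0 3;0.0038 -0.0054 0 3;0.0027 -0.0035 0 2;0 0 0 0;0 0 0 0;0 0 0 0;0 0 0 0;0 0 0 0")

```text
time_s: 12.4
eef_pos: [0.4825, -0.0818, 0.2104]
orientation: [[0.625, 0.002, 0.781], [-0.781, -0.0, 0.625], [0.001, -1.0, 0.001]]
ft_force: [0.7, -0.9, 6.0]
grip_width: 0.343
```

```bash
python3 - <<'E'
from h import *
s=read_state();print(s["eef_pos"],s["ft_force"],s["wrist_torque"],np.degrees(np.arctan2(s["orientation"][1,0],s["orientation"][0,0])))
f=grab("top");C=cloud(f);im=f["img"].astype(int)
np.savez("top3.npz",**{k:np.array(v) for k,v in f.items()})
m=(np.hypot(C[...,0]-.660,C[...,1]-.0645)<.02)&(C[...,2]>.019)&(im.max(2)<100);v,u=np.nonzero(m);Q=onplane(f,np.c_[u,v],.026);print("marker",len(u),Q.mean(0),cv2.minAreaRect((Q[:,:2]*1000).astype(np.float32)))
# high blocks of vise (jaws)
m=(np.hypot(C[...,0]-.60,C[...,1]-.015)<.075)&(C[...,2]>.068)&(C[...,2]<.09);v,u=np.nonzero(m);Q=onplane(f,np.c_[u,v],.079);print("jaws",len(u),cv2.minAreaRect((Q[:,:2]*1000).astype(np.float32)))
save("t3.png",np.clip(cv2.resize(f["img"][160:320,220:420],None,fx=4,fy=3.75,interpolation=cv2.INTER_CUBIC)*1.5,0,255).astype(np.uint8))
E
```

```text
[ 0.48245854 -0.0817507   0.21043227] [ 0.72331667 -0.91971554  5.96974289] [0.16622702 0.05937333 0.49731554] -51.32445042237739
marker 135 [0.66102318 0.0647592  0.026     ] ((660.332763671875, 64.26132202148438), (24.28115463256836, 14.198162078857422), 39.44190979003906)
jaws 3064 ((597.4814453125, 13.145294189453125), (82.96290588378906, 84.1707992553711), 39.040157318115234)
```

View pics/t3.png

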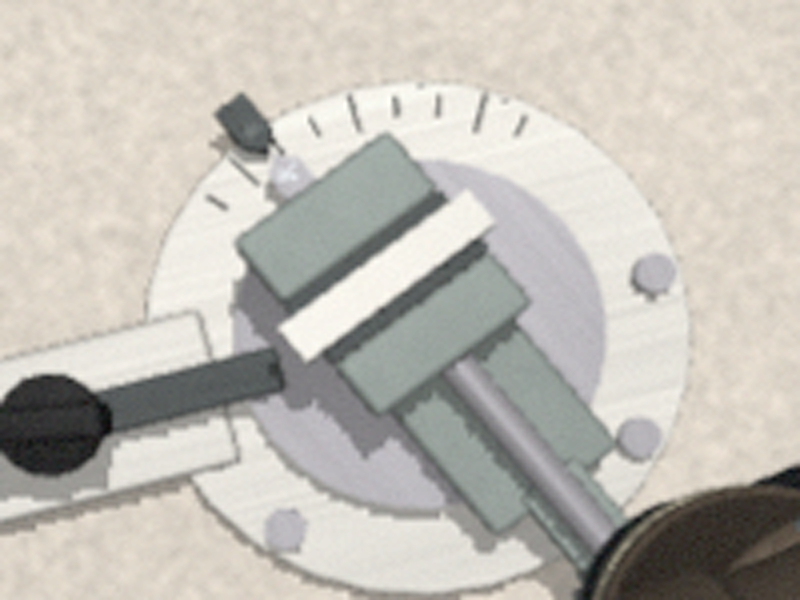

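The pointer (288,170) points at the marker nose (265,148), within about 1°. Release and look closely from the wrist.

Emit:
arm_command(rows="0 0 0 0;0 0 0 0;0 0 0 0;0 0 0 0;0 0 0 0;0 0 0.02 0;0 0 0.03 0;0 0 0.03 0", grip=0)

```text
time_s: 13.12
eef_pos: [0.4814, -0.0818, 0.29]
orientation: [[0.625, -0.003, 0.781], [-0.781, 0.001, 0.625], [-0.002, -1.0, -0.001]]
ft_force: [0.1, -0.6, -0.3]
grip_width: 1.0
```

Emit:
arm_command(rows="0.01 0.008 0.03 0;0.01 0.008 0.03 0;0.01 0.008 0.03 0;0.01 0.008 0 0;0.007 0.005 0 0;0 0 0 0;0 0 0 0;0 0 0 0")

```text
time_s: 13.78
eef_pos: [0.5281, -0.0455, 0.3784]
orientation: [[0.624, -0.003, 0.781], [-0.781, -0.0, 0.624], [-0.002, -1.0, -0.002]]
ft_force: [-0.4, -0.7, -0.7]
grip_width: 1.003
```

```bash
cat > meas.py <<'E'
from h import *
import sys
from scipy.optimize import least_squares
s=read_state();print(s["eef_pos"],s["grip_width"])
f=grab("wrist");C=cloud(f);im=f["img"].astype(int);hsv=cv2.cvtColor(f["img"],cv2.COLOR_RGB2HSV)
d=lambda p:np.hypot(C[...,0]-p[0],C[...,1]-p[1])
m=(d((.660,.0645))<.02)&(C[...,2]>.019)&(C[...,2]<.035)&(im.max(2)<100);v,u=np.nonzero(m)
Q=onplane(f,np.c_[u,v],.026);R=cv2.minAreaRect((Q[:,:2]*1000).astype(np.float32));mk=np.array(R[0])/1000;print("marker",len(u),R)
# base outer edge by depth
m=((C[...,2]>.008)&(d((.578,-.004))<.125)).astype(np.uint8);c=max(cv2.findContours(m,cv2.RETR_EXTERNAL,cv2.CHAIN_APPROX_NONE)[0],key=cv2.contourArea).reshape(-1,2)
c=c[(c[:,0]>3)&(c[:,0]<636)&(c[:,1]>3)&(c[:,1]<300)]
z=C[c[:,1],c[:,0],2];c=c[z<.022];Q=onplane(f,c,.014)[:,:2]
r=least_squares(lambda p:np.hypot(*(Q-p[:2]).T)-.105,[.578,-.004],loss="soft_l1",f_scale=.001);P=r.x;print("pivot",P,len(Q),"med res",np.median(abs(r.fun)))
# jaw tops: raw edges
hi=(C[...,2]>.071)&(C[...,2]<.088)&(d((.60,.013))<.075);v,u=np.nonzero(hi);Q=onplane(f,np.c_[u,v],.079)[:,:2];R=cv2.minAreaRect((Q*1000).astype(np.float32));print("jaws",R)
tm=(abs(C[...,2]-.076)<.005)&(d((.4818,-.083))<.035);v,u=np.nonzero(tm);print(len(u))
if len(u)>50:
    R=cv2.minAreaRect((onplane(f,np.c_[u,v],.076)[:,:2]*1000).astype(np.float32));print("tail",R);t=np.array(R[0])/1000
    print("tail->pivot",np.degrees(np.arctan2(*(P-t)[::-1])),np.hypot(*(P-t)))
# white strip
w=hi&(im.min(2)>120);v,u=np.nonzero(w);R=cv2.minAreaRect((onplane(f,np.c_[u,v],.079)[:,:2]*1000).astype(np.float32));print("strip",len(u),R)
print("pivot->marker",np.degrees(np.arctan2(*(mk-P)[::-1])),np.hypot(*(mk-P)))
save(sys.argv[1],f["img"]);print(knob(f))
E
python3 meas.py w4.png
```

```text
[ 0.52814721 -0.04550226  0.37836176] 1.0028423353566207
marker 449 ((659.4420166015625, 63.006736755371094), (25.106456756591797, 12.77935791015625), 38.88225173950195)Traceback (most recent call last):
  File "meas.py", line 12, in <module>
    z=C[c[:,1],c[:,0],2];c=c[z<.022];Q=onplane(f,c,.014)[:,:2]
                                       ~~~~~~~^^^^^^^^^^
  File "h.py", line 16, in onplane
    d=rays(f,px)@f["Twc"][:3,:3].T;o=f["Twc"][:3,3]
      ~~~~^^^^^^
  File "h.py", line 13, in rays
    p=cv2.undistortPoints(np.array(px,float).reshape(-1,1,2),np.array(f["intrinsics"],float),np.array(f["D"],float)).reshape(-1,2)
      ~~~~~~~~~~~~~~~~~~~^^^^^^^^^^^^^^^^^^^^^^^^^^^^^^^^^^^^^^^^^^^^^^^^^^^^^^^^^^^^^^^^^^^^^^^^^^^^^^^^^^^^^^^^^^^
cv2.error: OpenCV(4.12.0) /io/opencv/modules/calib3d/src/undistort.dispatch.cpp:347: error: (-215:Assertion failed) CV_IS_MAT(_src) && CV_IS_MAT(_dst) && (_src->rows == 1 || _src->cols == 1) && (_dst->rows == 1 || _dst->cols == 1) && _src->cols + _src->rows - 1 == _dst->rows + _dst->cols - 1 && (CV_MAT_TYPE(_src->type) == CV_32FC2 || CV_MAT_TYPE(_src->type) == CV_64FC2) && (CV_MAT_TYPE(_dst->type) == CV_32FC2 || CV_MAT_TYPE(_dst->type) == CV_64FC2) in function 'cvUndistortPointsInternal'
```

```bash
sed -i 's/m=((C\[...,2\]>.008)&/m=((C[...,2]>.008)\&(C[...,2]<.1)\&/' meas.py; python3 meas.py w4.png
```

```text
[ 0.52818353 -0.04558974  0.37851571] 1.0015130828978884
marker 437 ((659.68212890625, 62.89488983154297), (25.129150390625, 12.795909881591797), 38.60005569458008)
pivot [ 0.57796475 -0.00148424] 603 med res 0.0019953587659960054
jaws ((597.6947021484375, 12.815448760986328), (81.00662231445312, 83.72362518310547), 39.40597915649414)
1107
tail ((483.51263427734375, -80.32586669921875), (34.86175537109375, 29.437000274658203), 39.56936264038086)
tail->pivot 39.852626160598845 0.12303335077957277
strip 7046 ((598.776611328125, 13.698795318603516), (78.40168762207031, 83.67964172363281), 38.82097244262695)
pivot->marker 38.23198303031228 0.10403077142372806
(1212, array([0.5406, 0.1285]), ((540.4506225585938, 128.65444946289062), (14.755229949951172, 47.407230377197266), 5.772817611694336), 'pca deg', np.float64(96.5))
```

View pics/w4.png

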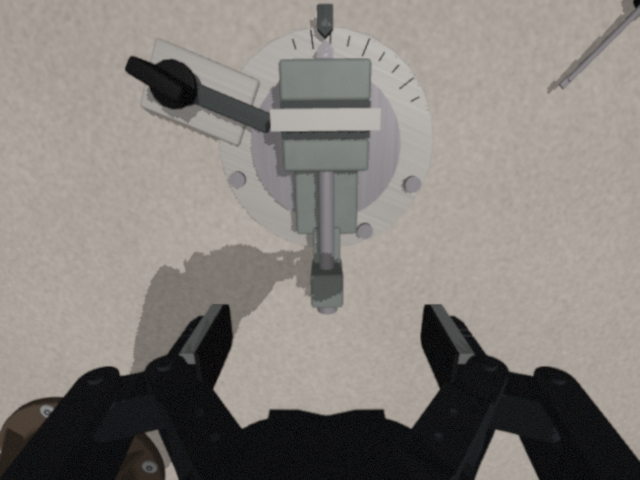

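Wrist view: marker (325,20), pointer (323,46) and tail (327,285) are in line. The tail–marker line is at 39.1°, the vise axis at 39.0–39.6° and the marker's own axis at 38.6–39.4°, so it agrees within about 0.5°. Back to the knob to tighten.

Emit:
arm_command(rows="0.0015 0.022 0 7;0.0015 0.022 0 7;0.0015 0.022 0 7;0.0015 0.022 0 7;0.0015 0.022 0 7;0.0015 0.022 0 7;0.0015 0.022 0 7;0.0015 0.023 0 7")

```text
time_s: 14.55
eef_pos: [0.5408, 0.1322, 0.3792]
orientation: [[0.996, -0.001, -0.085], [0.085, -0.001, 0.996], [-0.001, -1.0, -0.001]]
ft_force: [0.9, 0.8, 0.1]
grip_width: 0.999
```

Emit:
arm_command(rows="0 0 -0.02 1.5;0 0 -0.02 0;0 0 -0.02 0;0 0 -0.02 0;0 0 -0.02 0;0 0 0 0;0 0 0 0;0 0 0 0")

```text
time_s: 15.22
eef_pos: [0.5411, 0.1321, 0.2805]
orientation: [[0.994, 0.0, -0.107], [0.107, 0.0, 0.994], [0.0, -1.0, 0.0]]
ft_force: [0.5, -0.5, 0.6]
grip_width: 1.002
```

Emit:
arm_command(rows="-0.0008 -0.0005 -0.015 0;0 0 -0.015 0;0 0 -0.015 0;0 0 -0.0125 0;0 0 0 0;0 0 0 0;0 0 0 0;0 0 0 0")

```text
time_s: 15.88
eef_pos: [0.5406, 0.1319, 0.2233]
orientation: [[0.994, 0.002, -0.107], [0.107, 0.001, 0.994], [0.002, -1.0, 0.0]]
ft_force: [0.5, -0.9, -0.5]
grip_width: 1.003
```

Emit:
arm_command(rows="0 0 0 0;0 0 0 0;0 0 0 0;0 0 0 0;0 0 0 0;0 0 0 0;0 0 0 0;0 0 0 0", grip=1, grip_force=60)

```text
time_s: 16.55
eef_pos: [0.54, 0.1316, 0.2224]
orientation: [[0.994, -0.0, -0.107], [0.107, -0.0, 0.994], [-0.0, -1.0, -0.0]]
ft_force: [-1.6, -1.7, 4.0]
grip_width: 0.154
```

Emit:
arm_command(rows="0 0 0 -5;0 0 0 -6;0 0 0 -6;0 0 0 -6;0 0 0 -6;0 0 0 -6;0 0 0 -5;0 0 0 0")

```text
time_s: 17.22
eef_pos: [0.5403, 0.1315, 0.2224]
orientation: [[0.828, 0.001, 0.561], [-0.561, -0.0, 0.828], [0.001, -1.0, 0.0]]
ft_force: [-1.1, -1.2, 2.2]
grip_width: 0.152
```

Emit:
arm_command(rows="0 0 0 -5;0 0 0 -6;0 0 0 -6;0 0 0 -6;0 0 0 -6;0 0 0 -6;0 0 0 -3;0 0 0 0")

```text
time_s: 17.88
eef_pos: [0.5405, 0.1313, 0.2224]
orientation: [[0.311, 0.001, 0.95], [-0.95, -0.001, 0.311], [0.001, -1.0, 0.001]]
ft_force: [2.0, -2.4, 3.6]
grip_width: 0.153
```

```bash
python3 - <<'E'
from h import *
s=read_state();print(s["grip_width"],s["eef_pos"],s["ft_force"],s["wrist_torque"],np.degrees(np.arctan2(s["orientation"][1,0],s["orientation"][0,0])))
E
```

```text
0.15332400533723506 [0.5404804  0.13130476 0.2223874 ] [ 1.99618112 -2.38971343  3.57085908] [-0.52652034 -0.21123954 -0.17606107] -71.87341376296685
```

Emit:
arm_command(rows="0 0 0 -1;0 0 0 -1;0 0 0 -1;0 0 0 -1;0 0 0 -1;0 0 0 0;0 0 0 0;0 0 0 0")

```text
time_s: 18.55
eef_pos: [0.5404, 0.1314, 0.2224]
orientation: [[0.23, 0.001, 0.973], [-0.973, -0.001, 0.23], [0.001, -1.0, 0.001]]
ft_force: [1.7, -5.1, 5.3]
grip_width: 0.154
```

```bash
python3 - <<'E'
from h import *
s=read_state();print(s["grip_width"],s["eef_pos"],s["ft_force"],s["wrist_torque"],np.degrees(np.arctan2(s["orientation"][1,0],s["orientation"][0,0])))
E
```

```text
0.1535415547527332 [0.54037396 0.13137663 0.22241237] [ 1.70853438 -5.08932432  5.27705942] [-1.10719629 -0.46730496  1.8325136 ] -76.68810028118834
```

The tight stop gives +1.8 N m. Open, lift clear and check.

Emit:
arm_command(rows="0 0 0 0;0 0 0 0;0 0 0 0;0 0 0 0;0 0 0 0;0 0 0.01 0;0 0 0.03 0;0 0 0.03 0", grip=0)

```text
time_s: 19.22
eef_pos: [0.5395, 0.1315, 0.2926]
orientation: [[0.227, -0.003, 0.974], [-0.974, -0.0, 0.227], [-0.0, -1.0, -0.003]]
ft_force: [1.5, 0.1, -0.2]
grip_width: 0.995
```

Emit:
arm_command(rows="-0.01 -0.02 0.03 3;-0.01 -0.025 0.03 4;-0.01 -0.025 0.03 7;0 -0.025 0 7;0 -0.025 0 7;0 -0.025 0 6;0.006 -0.025 0 0;0.006 -0.01 0 0")

```text
time_s: 19.88
eef_pos: [0.522, -0.052, 0.3825]
orientation: [[0.729, -0.0, 0.684], [-0.684, -0.002, 0.729], [0.001, -1.0, -0.001]]
ft_force: [0.4, -0.8, -0.1]
grip_width: 1.003
```

Emit:
arm_command(rows="0 0 0 0;0 0 0 0;0 0 0 0;0 0 0 0;0 0 0 0;0 0 0 0;0 0 0 0;0 0 0 0")

```text
time_s: 20.55
eef_pos: [0.5222, -0.0479, 0.3819]
orientation: [[0.732, -0.0, 0.681], [-0.681, -0.0, 0.732], [0.0, -1.0, -0.0]]
ft_force: [0.5, 0.3, 0.1]
grip_width: 0.999
```

```bash
python3 meas.py w5.png; python3 - <<'E'
from h import *
t=grab("top");print("top",knob(t))
E
```

```text
[ 0.52223203 -0.04785285  0.38193817] 0.9992755113335792
marker 452 ((659.3029174804688, 63.064579010009766), (25.16935157775879, 13.50568962097168), 39.17750930786133)
pivot [ 0.57802468 -0.00131245] 604 med res 0.002007961411528293
jaws ((597.6484375, 12.689697265625), (81.36508178710938, 83.8189468383789), 39.18532943725586)
1100
tail ((483.4607849121094, -80.16329193115234), (34.86337661743164, 29.536169052124023), 39.09231948852539)
tail->pivot 39.822587261977716 0.12312508412791194
strip 7033 ((598.845703125, 13.69268798828125), (78.40945434570312, 83.79670715332031), 38.494869232177734)
pivot->marker 38.38124333561726 0.10368487391791203
(1360, array([0.5407, 0.1288]), ((540.3472290039062, 128.24220275878906), (44.23283386230469, 16.624832153320312), 16.200119018554688), 'pca deg', np.float64(16.19999999999999))
top (341, array([0.5396, 0.131 ]), ((539.6078491210938, 131.0340118408203), (44.58472442626953, 14.48072624206543), 15.724709510803223), 'pca deg', np.float64(15.900000000000006))
```

View pics/w5.png

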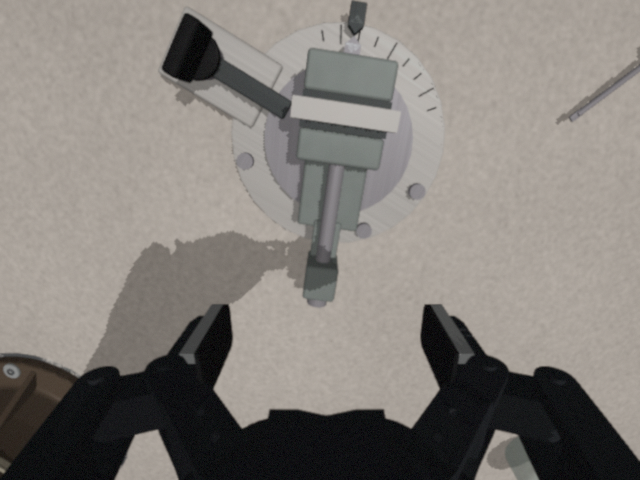

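Wrist view: the knob (190,50) is back at 16°, and the marker (357,15), pointer (353,45) and tail (318,280) are in line. Handing in.

```bash
python3 -c "
from h import *
print(ctrl.close_job())"
```

```text
the job is handed in; nothing more can be done
None
```

The vise is set to the marker and the clamp is tight again. I handed the job in at about 20.6 s, with the gripper open and clear of everything.

- **Loosening:** I turned the knob about 80° anticlockwise until the wrist torque jumped at the stop. The vise had not moved by then.
- **Swing:** I gripped the tail and swung it about 50° anticlockwise, with the clamp loose throughout.
- **Tightening:** I turned the knob clockwise until the torque rose to 1.8 N m at the tight stop. The bar is back at about 16°; it started at 16.6°.

**Last checks:** the tail block axis is at 39.1°, the line from tail to marker at 39.2° and the marker's own axis at 39.2°. The marker's measured position agrees with the start to within the roughly 2 mm camera calibration.

**Disagreement:** my circle fit for the pivot in the wrist view was poor, with a residual of about 2 mm, probably because the lug was included. It gave 39.8° for the vise and 38.4° for the marker, so I relied on the direct line from tail to marker. The white jaw strip read slightly low, at 38.5°.

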